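# Find the rough block by its drag and stand it on the incline

## Robot

A 6-joint arm with a two-finger parallel gripper is mounted at the origin on the work surface. World frame = base frame: x ahead of the robot, y to its left, z up, the work surface at z = 0. Lengths are in mm, angles in rad, forces in N, time in s.
With the tool pointing down it reaches from about 350 to 975 mm from the base axis. Payload 7.1 kg.
Tool frame: the origin (TCP) lies at the very end of the fingers, on their centre line; the grasp point (between the pads) lies 19 mm behind it; z points along the fingers, y is the direction in which the jaws open and shut (so a half turn about z gives the same grasp; the last joint's range is limited). The gripper opens to 88 mm and grips with 3 to 60 N. Pads are 20 mm wide; open, the fingers measure 115 mm over their backs; the gripper's body (75 mm by 178 mm) begins 61 mm behind the grasp point.
Start: joints at [-1.254, 0.423, 1.63, -0, 1.089, -0.019], TCP at [205.97, -590.069, 222.675] pointing down, gripper open.
Joint ranges: [-3, 3], [-0.9, 2.11], [0.09, 2.58], [-1.31, 4.45], [0.11, 2.69], [-2.54, 2.54]. Speed limits (rad/s): [2.39, 2.39, 3.01, 3.14, 3.14, 3.14].

## Interface

Orientations are given as a rotation vector (axis times angle).
In Python, from workcell import readout, imaging, close_job gives the robot as it stands.
- The arm moves only by the tool carry_out, never from a script. Its argument "rows" is a list of rows, each a list of 3 entries, a list of its own where there are three numbers: the shift along the tool's x, y, z in m, then the turn, a rotation vector about the tool's x, y, z in rad, then the closure, from 0 (fully open) to 1 (shut). In form: [[[dx, dy, dz], [wx, wy, wz], hand], ...]. A call has 1 to 12 rows; each row shifts and turns the commanded pose from where the row before left it, along the tool's axes as they then stand; what a row does not reach is not made up. A row lasts 1/12 s, in which the tool goes at most 41.7 mm and 7.16 degrees, less where a joint would pass 70% of its speed; a pose out of reach is approached as far as the arm can. A call with a gripper value outside its range is refused whole. The fingers move at their own pace and stop on an object; the grip force is fixed at half the most. Time passes only in rows, so rows that do not move let the fingers close. It gives the time, the measured TCP pose, the force and the opening at its end, in the units of the state.
- readout.get_obs(): the state, without advancing time (a new reading comes with each control period).
- imaging.get_image(name): name is "scene" or "top"; returns the picture (400x640x3 uint8, red, green, blue); there is no depth.
- imaging.camera_params(name): a dict with "fx", "fy", "cx", "cy" (pixels), "k1" (the pictures are not rectified: a ray, as slopes to the right and down, at radius r is drawn at 1 + k1 r^2 times it, then the intrinsics apply), "rvec" (rotation vector, rad) and "tvec" (3), from world to camera coordinates, as OpenCV has them. Camera axes: x right, y down, z forward; pixel columns grow to the right and rows downward; lengths in mm; the calibration is good to about 2 mm. A picture is of the moment at which its call begins. camera_params takes no time and is no camera call.
- close_job(): hands the job in, once; it reports no verdict.
The state is a dict: "t": time; "qpos": joint angles; "qvel": joint speeds; "joint_torque": joint torques, N m; "ee_pos": TCP position; "orientation": TCP orientation; "ft_force": force on the tool from outside, world axes, zero at the start; "moment": the same for the moment, N m; "width": finger opening in mm.
Only numpy, scipy, OpenCV 4.12 (cv2) and the standard library are available. Lean on these libraries where they do the work, as an engineer would, in place of code of your own. Each camera call takes 0.05 s, during which the arm holds its last target.

## Task

One of the three look-alike steel friction blocks on the stone plate has a rough underside, the other two are polished; the rough one drags clearly harder. Slide all three along the plate fully over the white line onto its far half, feeling their drag, and lift none before all are across; then set the rough block down near the middle of the slope of the inclined plane, where it stays put, well clear of the stop at the low end. A polished block would slide down to that stop, which spoils the demonstration: leave the two polished ones standing on the far half, drop nothing, and leave the brass weight standing where it is.

Things in the scene. Friction and masses are not known exactly. Their poses are not given: they have to be found in the camera images.
- plate: flat dark stone plate, fixed, 300 (its x) x 340 (its y) x 15 mm thick; origin at the centre of its underside. A white line along its y axis crosses the middle; the far half is its +x side, away from the robot.
- plate_line (a point): middle of the white line, on the top face of the plate, axes as the plate's
- blank_a_c (a point): centre of a bright steel friction block, 48 (its x) x 62 (its y) x 37 mm tall, z up, 0.77 to 0.95 kg. The three start in a row along the plate's y, about 110 mm apart, 80 to 110 mm before the line, in any order, turned up to 0.25 rad. Which is rough cannot be seen and has to be felt.
- blank_b_c (a point): centre of the second such block, same size and look. Pushed along the stone plate under its own weight the rough block drags with about 3.5 to 6.2 N, a polished one with 0.4 to 0.8 N. The sides are plain steel on all.
- blank_c_c (a point): centre of the third such block, same size and look
- weight: small brass weight, loose, 26 mm wide, 36 mm tall, standing on the plate near its far edge, about 128 mm beyond the line and 55 mm to the plate's +y side; origin under its centre
- ramp: inclined plane, fixed: wooden frame with a smooth dark stone deck 240 long, 130 mm wide, rising at 12 degrees away from the robot (along its x); a stop strip 12 mm proud across the low near end. Origin on the bench under the middle. Left or right of the plate; a balance, 66 mm tall, stands on the other side.
- ramp_mid (a point): middle of the deck's sloping top face, 40 mm above the bench; x points up the slope, y across it, z square to the face. The rough block stays anywhere on the deck, a polished one slides down to the stop, whose inner face is 114 mm down the slope from here.
Not all that is in view belongs to the job. Leave any red look-alike of the part that bears blank_c_c alone. What is shaped like the part that bears blank_a_c but pink is not meant.

How it is judged:
By the outcome, as a careful person would: the job done as asked, in the order asked, and still so for the second after the job is handed in, with the robot touching nothing.
It also fails if it takes over 70 s, if anything falls off the work surface, if the arm or the gripper's body presses on something with over 40 N, if the wrist force passes 120 N, or if a joint passes its speed limit or range.

## Working session

There is one attempt and no reset: what is moved stays moved. The work goes in short steps, Python scripts to look and compute and a tool call to move; the robot and the scene stay as the last step left them, time stands still between calls to the robot, and variables do not carry over. Pictures are saved under pics/ and viewed, and the job is handed in when it is done.

Besides the shell and the picture viewer there is one more tool, called in YAML: its name, and indented under it one key for each argument. carry_out: Moves the arm, as the interface text tells. Its arguments: {"type":"object","properties":{"rows":{"type":"array","items":{"type":"array"}}},"required":["rows"]}

```bash
ls; mkdir -p pics
python3 - <<'E'
from workcell import readout, imaging
import cv2
print(readout.get_obs())
for n in("scene","top"):
    print(n,imaging.camera_params(n)); cv2.imwrite(f"pics/{n}0.png",imaging.get_image(n)[:,:,::-1])
E
```

```text
pics
{'t': 0.0, 'qpos': array([-1.25402132e+00,  4.23809338e-01,  1.63065884e+00,  1.01650064e-05,
        1.08859233e+00, -1.89986969e-02]), 'qvel': array([-0.00063266,  0.00133924,  0.00210984, -0.00132167, -0.00152959,
        0.00054368]), 'joint_torque': array([ 1.44725585e-03, -5.44616818e+01, -2.73659492e+01,  6.46150787e-02,
        2.28370889e-02, -1.25740294e-04]), 'ee_pos': array([ 205.79819113, -589.57865702,  221.93360213]), 'orientation': array([-3.09599079e+00, -5.24707790e-01,  3.27889415e-04]), 'ft_force': array([0.0386898 , 0.13279845, 0.1283644 ]), 'moment': array([-0.01973887, -0.01912998,  0.04470366]), 'width': 88.09327141428288}
scene {'fx': 391.1392306676351, 'fy': 391.1392306676351, 'cx': 320.6063533300185, 'cy': 205.03222070132153, 'k1': -0.035762581224341006, 'rvec': array([ 1.74014107,  2.02745292, -0.62917891]), 'tvec': array([  87.16879448, -394.46650902, 1247.88375194])}
top {'fx': 410.1040855447436, 'fy': 410.1040855447436, 'cx': 320.23077008126785, 'cy': 203.49439099448904, 'k1': 0.010514091737340685, 'rvec': array([ 2.12716665, -2.05403763,  0.25659176]), 'tvec': array([ -6.30962309, 535.16220746, 831.55054012])}
```

View pics/scene0.png

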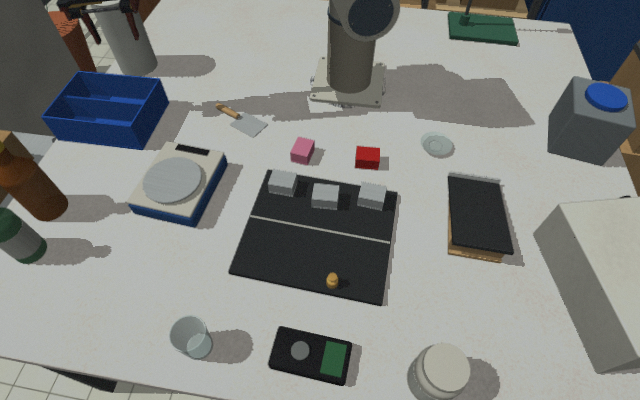

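View pics/top0.png

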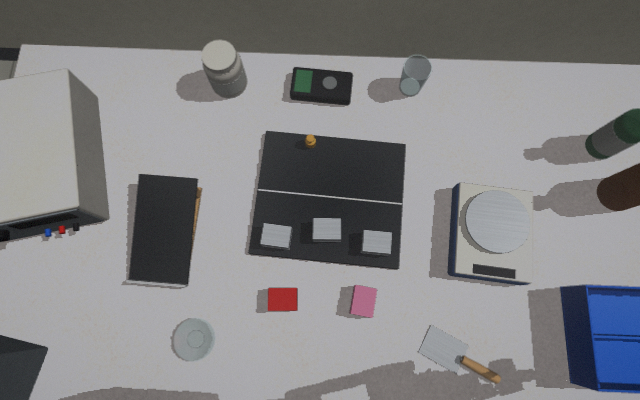

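The top view shows the robot side at the bottom. The steel blocks are at about (276,236), (327,230) and (377,242), the white line runs from (258,190) to (403,204), the weight is at (310,141), and the ramp is on the left at about (165,230). The red and pink look-alikes lie in front of the plate. Next I'll zoom in for accuracy.

```bash
cat > h.py <<'E'
import numpy as np, cv2
from workcell import readout, imaging
from scipy.spatial.transform import Rotation as R
def cam(n):
    p=imaging.camera_params(n); return p,R.from_rotvec(p['rvec']).as_matrix(),np.array(p['tvec'])
def unproj(n,u,v,z):
    p,M,t=cam(n)
    d=np.array([(u-p['cx'])/p['fx'],(v-p['cy'])/p['fy']]); s=d.copy()
    for _ in range(20): s=d/(1+p['k1']*(s@s))
    r=M.T@np.array([s[0],s[1],1]); c=-M.T@t
    return c+r*(z-c[2])/r[2]
def proj(n,X):
    p,M,t=cam(n); X=np.atleast_2d(X)
    c=X@M.T+t; s=c[:,:2]/c[:,2:]; s=s*(1+p['k1']*(s**2).sum(1,keepdims=True))
    return s*[p['fx'],p['fy']]+[p['cx'],p['cy']]
def crop(im,x0,y0,x1,y1,k,fn):
    cv2.imwrite(fn,cv2.resize(im[y0:y1,x0:x1],None,fx=k,fy=k,interpolation=cv2.INTER_CUBIC))
E
python3 - <<'E'
from h import *
im=cv2.imread('pics/top0.png')
crop(im,240,120,420,280,4,'pics/c1.png'); crop(im,120,165,220,295,4,'pics/c2.png')
im=cv2.imread('pics/scene0.png')
crop(im,225,160,405,305,4,'pics/c3.png')
E
```

```text
(no output)
```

View pics/c1.png

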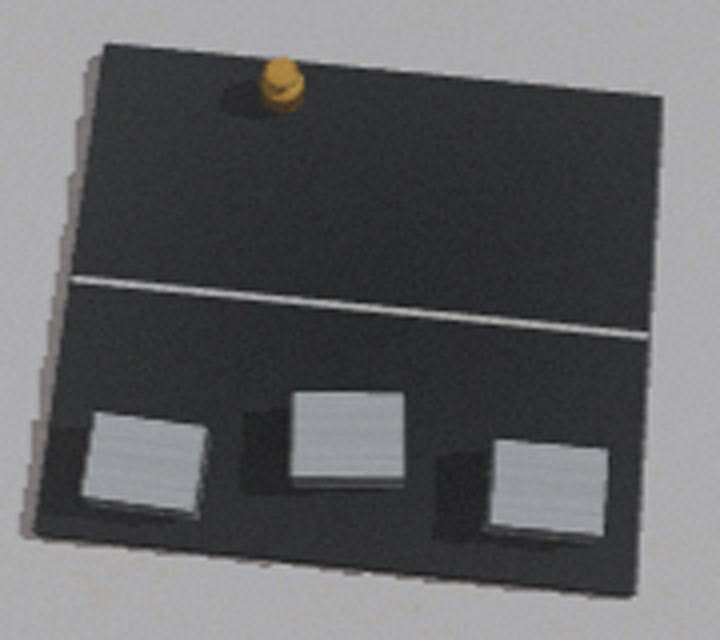

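View pics/c2.png

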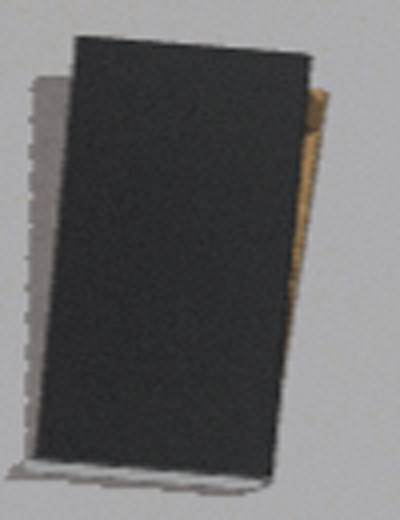

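View pics/c3.png

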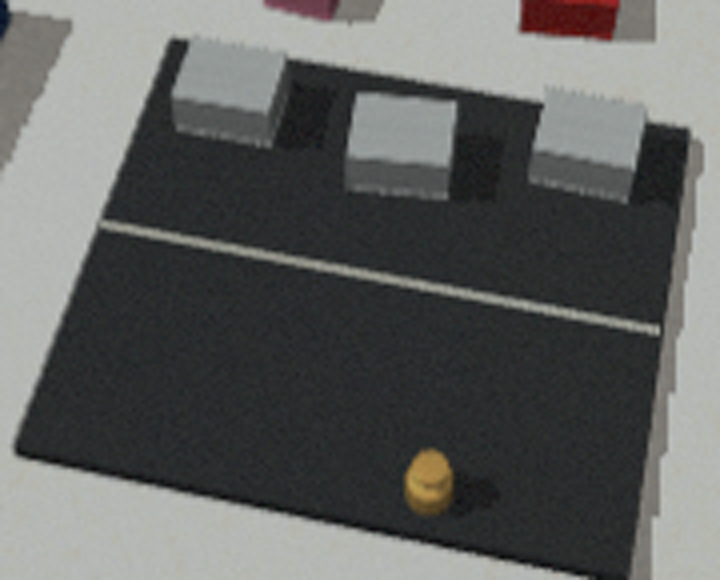

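```bash
cat > m.py <<'E'
from h import *
def c2p(a,x0,y0): a=np.array(a,float); return (a+.5)/4-.5+[x0,y0]
def W(pts,z,x0=240,y0=120): return np.array([unproj('top',*p,z)[:2] for p in c2p(pts,x0,y0)])
P=W([(107,43),(662,97),(634,597),(36,538)],15) # far-left, far-right, near-right, near-left
print('plate ctr',P.mean(0),'sizes',[np.linalg.norm(P[i]-P[i-3]) for i in range(4)])
ex=(P[0]+P[1]-P[2]-P[3]);ex/=np.linalg.norm(ex);print('yaw',np.arctan2(ex[1],ex[0]))
L=W([(75,280),(648,335)],15);print('line',L,L.mean(0), np.arctan2(*(L[0]-L[1])[::-1])-np.pi/2)
ey=np.array([-ex[1],ex[0]]);o=P.mean(0)
for n,q in dict(left=[(95,411),(208,426),(197,513),(82,498)],mid=[(291,392),(404,392),(404,478),(290,478)],right=[(495,439),(608,449),(604,533),(487,527)]).items():
    B=W(q,52);c=B.mean(0);d=B[0]+B[3]-B[1]-B[2];d2=B[0]+B[1]-B[2]-B[3]
    print(n,c,'size',[np.linalg.norm(B[i]-B[i-3]) for i in range(4)],'yaw',np.arctan2(-d[0],d[1]),np.arctan2(d2[1],d2[0]),'plate',(c-o)@ex,(c-o)@ey)
w=W([(282,105)],15)[0];print('weight',w,(w-o)@ex,(w-o)@ey)
ang=np.radians(12)
# ramp deck corners
q=c2p([(76,36),(311,56),(272,478),(35,460)],120,165)
s=W([(76,36),(311,56)],40+120*np.sin(ang),120,165);
s2=W([(272,472),(35,456)],40-114*np.sin(ang)+0,120,165)
print('ramp',s,s2,s.mean(0),s2.mean(0))
d=s.mean(0)-s2.mean(0);print(np.arctan2(d[1],d[0]),np.linalg.norm(d)/np.cos(ang), s.mean(0)-d/np.linalg.norm(d)*120*np.cos(ang))
E
python3 m.py
```

```text
plate ctr [564.26879453  -8.3840697 ] sizes [np.float64(336.252434565729), np.float64(299.41465985328557), np.float64(335.8157051910385), np.float64(301.1964727595884)]
yaw -0.06693025824076364
line [[ 576.00050671  158.10105398]
 [ 554.73154075 -175.79710758]] [565.36602373  -8.8480268 ] -0.0636130160157049
left [464.2402333  106.39690974] size [np.float64(62.71890934818543), np.float64(48.11922913547391), np.float64(62.97196875945912), np.float64(48.346187799414324)] yaw -0.09695357282396905 -0.0750250618151202 plate -107.48118409128662 107.83404549854497
mid [483.02916833  -3.0438252 ] size [np.float64(62.27266031445119), np.float64(47.81412801121053), np.float64(62.013878741342964), np.float64(47.80065562932331)] yaw 0.035220551439804876 0.025125881198538473 plate -81.41488833308763 -0.10504273712720812
right [ 458.21463249 -113.20568809] size [np.float64(61.85903242605335), np.float64(46.10988287200345), np.float64(63.14341766908728), np.float64(48.54698028369791)] yaw -0.03500756872413875 -0.06784916494193886 plate -98.80620629391163 -111.67985747974053
weight [689.34249545  41.82490626] 121.4356703861479 58.46152484423484
ramp [[589.38247855 418.19415128]
 [582.49185728 286.90275796]] [[357.7004661  298.12941714]
 [362.01715012 429.06384074]] [585.93716792 352.54845462] [359.85880811 363.59662894]
-0.04882993656998025 231.40490665357495 [468.69936354 358.27772345]
```

carry_out:
  rows:
    - [[0,0,0],[0,0,0.1],0.4]
    - [[0,0,0],[0,0,0.1],0.75]
    - [[0,0,0],[0,0,0.1],0.75]
    - [[0,0,0],[0,0,0.1],0.75]
    - [[0.0133,-0.0378,0],[0,0,0],0.75]
    - [[0.0133,-0.0378,0],[0,0,0],0.75]
    - [[0.0133,-0.0378,0],[0,0,0],0.75]
    - [[0.0133,-0.0378,0],[0,0,0],0.75]
    - [[0.0133,-0.0378,0],[0,0,0],0.75]
    - [[0.0133,-0.0378,0],[0,0,0],0.75]
    - [[0.0133,-0.0378,0],[0,0,0],0.75]
    - [[0.0133,-0.0378,0],[0,0,0],0.75]

```text
t: 1.1
ee_pos: [331.7, -293.2, 222.6]
orientation: [-3.14, 0.102, 0.0]
ft_force: [1.7, 0.4, 0.1]
width: 21.8
```

carry_out:
  rows:
    - [[0.0133,-0.0378,0],[0,0,0],0.75]
    - [[0.0133,-0.0378,0],[0,0,0],0.75]
    - [[0.0133,-0.0378,0],[0,0,0],0.75]
    - [[0.0133,-0.0378,0],[0,0,0],0.75]
    - [[0.0133,-0.0378,0],[0,0,0],0.75]
    - [[0,0,0.03],[0,0,0],0.75]
    - [[0,0,0.03],[0,0,0],0.75]
    - [[0,0,0.03],[0,0,0],0.75]
    - [[0,0,0.03],[0,0,0],0.75]
    - [[0,0,0.02],[0,0,0],0.75]
    - [[0,0,0],[0,0,0],0.75]
    - [[0,0,0],[0,0,0],0.75]

```text
t: 2.1
ee_pos: [409.2, -110.5, 82.1]
orientation: [-3.139, 0.101, 0.005]
ft_force: [0.2, -0.1, -0.2]
width: 22.0
```

carry_out:
  rows:
    - [[0,0,0.03],[0,0,0],0.75]
    - [[0,0,0.02],[0,0,0],0.75]
    - [[0,0,0.008],[0,0,0],0.75]
    - [[0,0,0],[0,0,0],0.75]

```text
t: 2.43
ee_pos: [409.9, -110.8, 24.6]
orientation: [-3.14, 0.101, 0.002]
ft_force: [-0.4, 0.8, 0.7]
width: 22.1
```

Run:
```python
from h import *
o=readout.get_obs();print(o['ee_pos'],o['ft_force'],o['qpos'])
im=imaging.get_image('scene')[:,:,::-1]
crop(im,180,120,420,300,3,'pics/s1.png')
```

```text
[ 409.91289999 -110.79730726   24.56597254] [-0.44335915  0.75957818  0.73365207] [-2.92031818e-01  5.14669187e-01  2.16311978e+00  5.11878205e-05
  4.64892546e-01  1.34309249e+00]
```

View pics/s1.png

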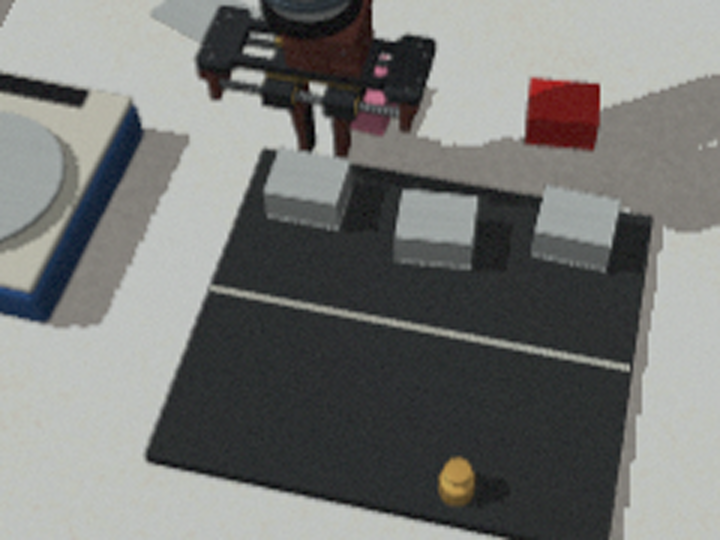

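Picture: the two fingers (crop ~(325,140)) sit squarely behind the right-hand block at (308,185). The weight stands at (457,480). Now pushing.

carry_out:
  rows:
    - [[0.005,0,0],[0,0,0],0.75]
    - [[0.005,0,0],[0,0,0],0.75]
    - [[0.005,0,0],[0,0,0],0.75]
    - [[0.006,0,0],[0,0,0],0.75]
    - [[0.007,0,0],[0,0,0],0.75]
    - [[0.007,0,0],[0,0,0],0.75]
    - [[0.007,0,0],[0,0,0],0.75]
    - [[0.007,0,0],[0,0,0],0.75]
    - [[0.007,0,0],[0,0,0],0.75]

```text
t: 3.23
ee_pos: [464.7, -114.0, 25.2]
orientation: [-3.139, 0.1, 0.005]
ft_force: [-6.4, -0.0, 5.3]
width: 22.0
```

carry_out:
  rows:
    - [[0.007,0,0],[0,0,0],0.75]
    - [[0.007,0,0],[0,0,0],0.75]

```text
t: 3.4
ee_pos: [478.7, -114.9, 25.2]
orientation: [-3.139, 0.101, 0.005]
ft_force: [-6.8, 0.6, 3.8]
width: 21.8
```

carry_out:
  rows:
    - [[0.007,0,0],[0,0,0],0.75]
    - [[0.007,0,0],[0,0,0],0.75]
    - [[0.007,0,0],[0,0,0],0.75]
    - [[0.007,0,0],[0,0,0],0.75]

```text
t: 3.73
ee_pos: [506.8, -116.7, 25.2]
orientation: [-3.139, 0.101, 0.005]
ft_force: [-6.6, 0.4, 4.5]
width: 22.1
```

carry_out:
  rows:
    - [[0.007,0,0],[0,0,0],0.75]
    - [[0.007,0,0],[0,0,0],0.75]

```text
t: 3.9
ee_pos: [520.8, -117.6, 25.2]
orientation: [-3.139, 0.101, 0.005]
ft_force: [-5.8, 0.1, 4.1]
width: 21.6
```

carry_out:
  rows:
    - [[0.007,0,0],[0,0,0],0.75]
    - [[0.007,0,0],[0,0,0],0.75]
    - [[0.007,0,0],[0,0,0],0.75]

```text
t: 4.15
ee_pos: [541.8, -119.0, 25.2]
orientation: [-3.139, 0.1, 0.005]
ft_force: [-5.6, 1.2, 3.2]
width: 22.1
```

carry_out:
  rows:
    - [[0.007,0,0],[0,0,0],0.75]
    - [[0.007,0,0],[0,0,0],0.75]
    - [[0.006,0,0],[0,0,0],0.75]
    - [[0.005,0,0],[0,0,0],0.75]
    - [[0.004,0,0],[0,0,0],0.75]
    - [[0.003,0,0],[0,0,0],0.75]
    - [[0,0,0],[0,0,0],0.75]

```text
t: 4.73
ee_pos: [574.9, -121.2, 25.2]
orientation: [-3.14, 0.101, 0.001]
ft_force: [-2.6, 1.0, 2.2]
width: 21.7
```

carry_out:
  rows:
    - [[-0.005,0,0],[0,0,0],0.75]
    - [[-0.015,0,0],[0,0,0],0.75]
    - [[-0.015,0,0],[0,0,0],0.75]
    - [[0,0,0],[0,0,0],0.75]

```text
t: 5.07
ee_pos: [537.2, -118.7, 24.7]
orientation: [-3.14, 0.101, 0.003]
ft_force: [-0.3, 0.4, 0.4]
width: 22.2
```

Run:
```python
from h import *
o=readout.get_obs();print(o['ee_pos'],o['ft_force'],o['qpos'])
im=imaging.get_image('scene')[:,:,::-1]
crop(im,180,120,420,300,3,'pics/s2.png')
```

```text
[ 537.2036051  -118.72246296   24.65453305] [-0.29656959  0.37541122  0.39487245] [-2.39134900e-01  6.18502820e-01  1.89047473e+00 -4.14948009e-06
  6.34728532e-01  1.39609211e+00]
```

View pics/s2.png

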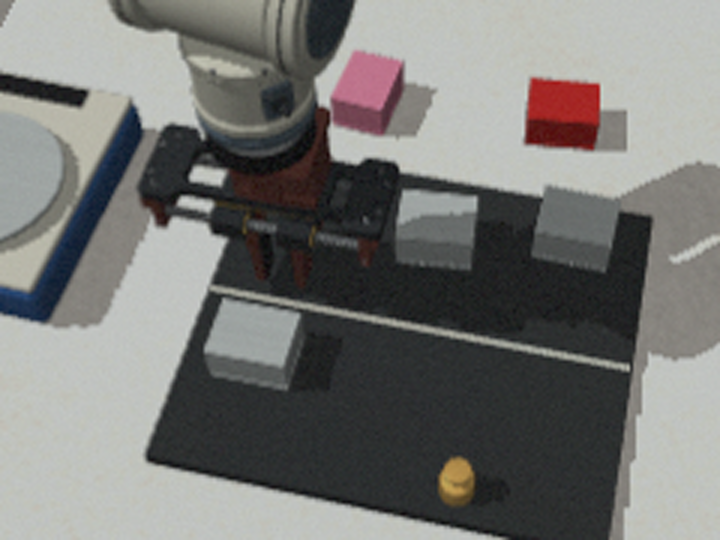

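Picture: the right block is now past the line (crop ~(255,342)) and the others haven't moved. Drag was about 6 N, so this one is probably the rough one. Next is the middle block.

carry_out:
  rows:
    - [[0,0,-0.03],[0,0,0],0.75]
    - [[0,0,-0.035],[0,0,0],0.75]
    - [[-0.0274,-0.028,0],[0,0,0],0.75]
    - [[-0.0274,-0.028,0],[0,0,0],0.75]
    - [[-0.0274,-0.028,0],[0,0,0],0.75]
    - [[-0.0274,-0.028,0],[0,0,0],0.75]
    - [[0,0,0],[0,0,0],0.75]
    - [[0,0,0.03],[0,0,0],0.75]
    - [[0,0,0.025],[0,0,0],0.75]
    - [[0,0,0.01],[0,0,0],0.75]
    - [[0,0,0],[0,0,0],0.75]

```text
t: 6.03
ee_pos: [437.4, -0.3, 23.2]
orientation: [-3.14, 0.101, 0.004]
ft_force: [-1.4, -0.1, 0.2]
width: 21.9
```

carry_out:
  rows:
    - [[0.005,0,0],[0,0,0],0.75]
    - [[0.005,0,0],[0,0,0],0.75]
    - [[0.005,0,0],[0,0,0],0.75]
    - [[0.005,0,0],[0,0,0],0.75]
    - [[0.006,0,0],[0,0,0],0.75]
    - [[0.007,0,0],[0,0,0],0.75]
    - [[0.007,0,0],[0,0,0],0.75]
    - [[0.007,0,0],[0,0,0],0.75]

```text
t: 6.7
ee_pos: [485.5, -3.4, 24.9]
orientation: [-3.14, 0.101, -0.001]
ft_force: [-1.6, -0.1, -0.1]
width: 22.0
```

carry_out:
  rows:
    - [[0.007,0,0],[0,0,0],0.75]
    - [[0.007,0,0],[0,0,0],0.75]

```text
t: 6.87
ee_pos: [499.3, -4.3, 24.7]
orientation: [-3.14, 0.101, -0.0]
ft_force: [-1.3, 0.0, 0.5]
width: 21.7
```

carry_out:
  rows:
    - [[0.007,0,0],[0,0,0],0.75]
    - [[0.007,0,0],[0,0,0],0.75]

```text
t: 7.03
ee_pos: [513.1, -5.2, 24.6]
orientation: [-3.14, 0.101, 0.0]
ft_force: [-0.8, -0.3, 0.3]
width: 22.1
```

carry_out:
  rows:
    - [[0.007,0,0],[0,0,0],0.75]
    - [[0.007,0,0],[0,0,0],0.75]

```text
t: 7.2
ee_pos: [527.1, -6.1, 24.6]
orientation: [3.14, -0.101, -0.0]
ft_force: [-0.7, -0.0, -0.1]
width: 22.0
```

carry_out:
  rows:
    - [[0.007,0,0],[0,0,0],0.75]
    - [[0.007,0,0],[0,0,0],0.75]
    - [[0.007,0,0],[0,0,0],0.75]
    - [[0.006,0,0],[0,0,0],0.75]
    - [[0.005,0,0],[0,0,0],0.75]
    - [[0.004,0,0],[0,0,0],0.75]
    - [[0.004,0,0],[0,0,0],0.75]
    - [[0.003,0,0],[0,0,0],0.75]
    - [[0.003,0,0],[0,0,0],0.75]
    - [[0.002,0,0],[0,0,0],0.75]
    - [[0.001,0,0],[0,0,0],0.75]
    - [[0,0,0],[0,0,0],0.75]

```text
t: 8.2
ee_pos: [575.6, -9.2, 24.7]
orientation: [3.14, -0.101, 0.001]
ft_force: [0.4, 0.5, -0.9]
width: 21.9
```

carry_out:
  rows:
    - [[-0.005,0,0],[0,0,0],0.75]
    - [[-0.015,0,0],[0,0,0],0.75]
    - [[-0.015,0,0],[0,0,0],0.75]
    - [[0,0,0],[0,0,0],0.75]

```text
t: 8.53
ee_pos: [536.7, -6.7, 24.2]
orientation: [-3.14, 0.101, 0.006]
ft_force: [0.1, -0.1, 0.7]
width: 22.1
```

Run:
```python
from h import *
o=readout.get_obs();print(o['ee_pos'],o['ft_force'],o['qpos'])
im=imaging.get_image('scene')[:,:,::-1]
crop(im,180,120,420,300,3,'pics/s3.png')
```

```text
[536.67001465  -6.729719    24.18596604] [ 0.104942   -0.06911013  0.70639526] [-3.47206460e-02  6.07734901e-01  1.91921902e+00  2.29575627e-05
  6.18718318e-01  1.60019031e+00]
```

View pics/s3.png

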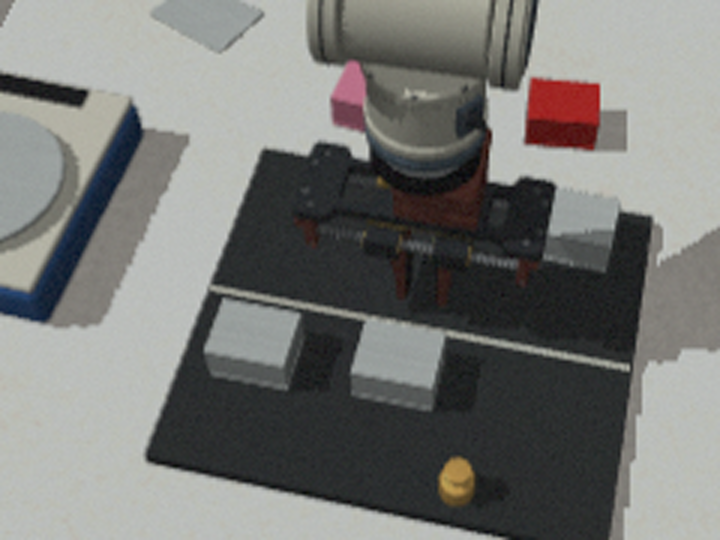

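Picture: the middle block is across as well (crop ~(398,365)). Its drag was about 0.7–1.3 N, so it is polished. The left block is next.

carry_out:
  rows:
    - [[0,0,-0.03],[0,0,0],0.75]
    - [[0,0,-0.035],[0,0,0],0.75]
    - [[-0.0252,-0.0216,0],[0,0,0],0.75]
    - [[-0.0252,-0.0216,0],[0,0,0],0.75]
    - [[-0.0252,-0.0216,0],[0,0,0],0.75]
    - [[-0.0252,-0.0216,0],[0,0,0],0.75]
    - [[-0.0252,-0.0216,0],[0,0,0],0.75]
    - [[0,0,0],[0,0,0],0.75]
    - [[0,0,0.03],[0,0,0],0.75]
    - [[0,0,0.025],[0,0,0],0.75]
    - [[0,0,0.009],[0,0,0],0.75]
    - [[0,0,0],[0,0,0],0.75]

```text
t: 9.58
ee_pos: [421.2, 108.7, 24.2]
orientation: [3.139, -0.101, -0.005]
ft_force: [-0.3, -0.7, 1.3]
width: 22.0
```

carry_out:
  rows:
    - [[0.005,0,0],[0,0,0],0.75]
    - [[0.005,0,0],[0,0,0],0.75]
    - [[0.005,0,0],[0,0,0],0.75]
    - [[0.005,0,0],[0,0,0],0.75]
    - [[0.006,0,0],[0,0,0],0.75]
    - [[0.007,0,0],[0,0,0],0.75]
    - [[0.007,0,0],[0,0,0],0.75]
    - [[0.007,0,0],[0,0,0],0.75]

```text
t: 10.25
ee_pos: [469.5, 105.9, 25.9]
orientation: [-3.14, 0.101, -0.001]
ft_force: [-1.9, -0.1, 0.9]
width: 21.9
```

carry_out:
  rows:
    - [[0.007,0,0],[0,0,0],0.75]
    - [[0.007,0,0],[0,0,0],0.75]

```text
t: 10.42
ee_pos: [483.3, 105.0, 25.7]
orientation: [-3.14, 0.101, -0.0]
ft_force: [-0.3, 1.3, 0.3]
width: 21.8
```

carry_out:
  rows:
    - [[0.007,0,0],[0,0,0],0.75]
    - [[0.007,0,0],[0,0,0],0.75]
    - [[0.007,0,0],[0,0,0],0.75]
    - [[0.007,0,0],[0,0,0],0.75]

```text
t: 10.75
ee_pos: [511.0, 103.2, 25.6]
orientation: [3.14, -0.101, -0.0]
ft_force: [-0.5, 0.3, 0.3]
width: 22.1
```

carry_out:
  rows:
    - [[0.007,0,0],[0,0,0],0.75]
    - [[0.007,0,0],[0,0,0],0.75]

```text
t: 10.92
ee_pos: [525.0, 102.3, 25.6]
orientation: [3.14, -0.101, -0.0]
ft_force: [-0.8, 0.5, 0.7]
width: 21.8
```

carry_out:
  rows:
    - [[0.007,0,0],[0,0,0],0.75]
    - [[0.007,0,0],[0,0,0],0.75]
    - [[0.007,0,0],[0,0,0],0.75]
    - [[0.007,0,0],[0,0,0],0.75]
    - [[0.007,0,0],[0,0,0],0.75]
    - [[0.006,0,0],[0,0,0],0.75]
    - [[0.005,0,0],[0,0,0],0.75]
    - [[0.004,0,0],[0,0,0],0.75]
    - [[0.003,0,0],[0,0,0],0.75]
    - [[0.003,0,0],[0,0,0],0.75]
    - [[0.002,0,0],[0,0,0],0.75]
    - [[0.001,0,0],[0,0,0],0.75]

```text
t: 11.92
ee_pos: [583.4, 98.6, 25.7]
orientation: [-3.14, 0.101, -0.0]
ft_force: [-0.7, 0.4, 0.3]
width: 21.9
```

carry_out:
  rows:
    - [[-0.005,0,0],[0,0,0],0.75]
    - [[-0.015,0,0],[0,0,0],0.75]
    - [[-0.015,0,0],[0,0,0],0.75]
    - [[-0.02,0,-0.04],[0,0,0],0.0]
    - [[-0.02,0,-0.035],[0,0,0],0.0]
    - [[-0.03,0,-0.02],[0,0,0],0.0]
    - [[-0.03,0.02,0],[0,0,0],0.0]
    - [[-0.03,0.02,0],[0,0,0],0.0]
    - [[0,0,0],[0,0,0],0.0]

```text
t: 12.67
ee_pos: [409.6, 67.3, 117.4]
orientation: [3.139, -0.101, -0.01]
ft_force: [0.4, -0.1, -1.1]
width: 58.3
```

Run:
```python
from h import *
o=readout.get_obs();print(o['ee_pos'],o['ft_force'],o['qpos'],o['width'])
im=imaging.get_image('scene')[:,:,::-1]
crop(im,180,120,420,300,3,'pics/s4.png')
im=imaging.get_image('top')[:,:,::-1]
crop(im,240,120,420,280,4,'pics/t4.png')
```

```text
[409.63100596  67.25180873 117.42096599] [ 0.39921108 -0.12742288 -1.08381263] [ 1.34268020e-01  3.02099387e-01  2.14801962e+00 -4.45696472e-04
  6.98250759e-01  1.76963690e+00] 58.26584284854606
```

View pics/s4.png

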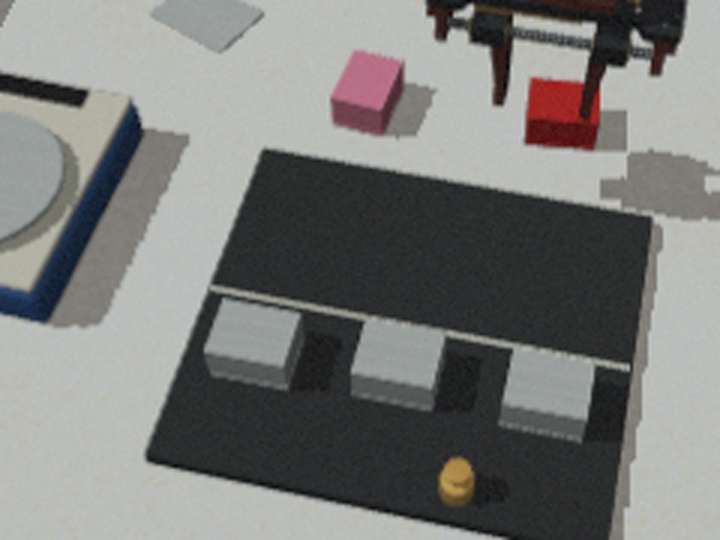

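View pics/t4.png

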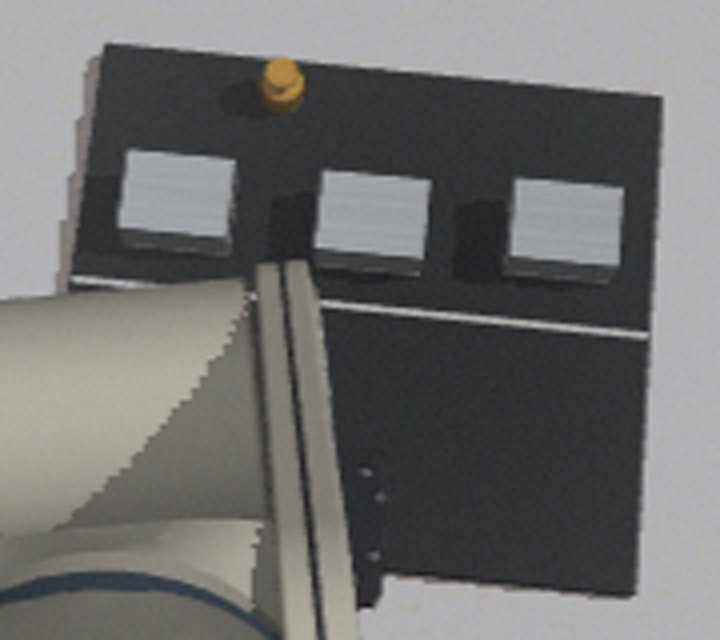

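Picture: all three blocks are fully beyond the line (top crop: (178,200), (373,222), (565,222)) and the weight is unmoved at (282,85). The rough block is the right-hand one, so I'll measure its pose.

```bash
cat > m2.py <<'E'
from h import *
from m import W
o=np.array([564.8,-8.6]);a=-.0645;ex=np.array([np.cos(a),np.sin(a)]);ey=np.array([-ex[1],ex[0]])
for n,q in dict(left=[(127,149),(238,158),(230,243),(117,233)],mid=[(322,169),(432,179),(425,264),(314,252)],right=[(515,178),(624,187),(620,270),(505,261)]).items():
    B=W(q,52);c=B.mean(0);d=B[0]+B[3]-B[1]-B[2]
    print(n,c,[np.linalg.norm(B[i]-B[i-3]).round(1) for i in range(4)],'yaw',np.arctan2(-d[0],d[1]),'plate',(c-o)@ex,(c-o)@ey)
E
python3 m2.py | tail -3
```

```text
left [617.48191518  97.23320258] [np.float64(63.7), np.float64(50.9), np.float64(64.1), np.float64(50.5)] yaw -0.05300207202540652 plate 45.75085879076991 109.0087605472889
mid [609.37960654 -13.85470879] [np.float64(62.9), np.float64(50.7), np.float64(62.8), np.float64(49.6)] yaw -0.06843910148870773 plate 44.82560128761972 -2.3703908145042654
right [ 608.50257672 -122.93150987] [np.float64(62.1), np.float64(49.4), np.float64(64.7), np.float64(49.8)] yaw -0.04886477478570045 plate 50.98097165056082 -111.27690636628098
```

carry_out:
  rows:
    - [[0.03,0.0253,0],[0,0,0],0]
    - [[0.03,0.0253,0],[0,0,0],0]
    - [[0.03,0.0253,0],[0,0,0],0]
    - [[0.03,0.0253,0],[0,0,0],0]
    - [[0.03,0.0253,0],[0,0,0],0]
    - [[0.03,0.0253,0],[0,0,0],0]
    - [[0.03,0.0253,0],[0,0,0],0]
    - [[0,0,0.02],[0,0,0],0]
    - [[0,0,0],[0,0,0],0]
    - [[0,0,0],[0,0,0],0]

```text
t: 13.6
ee_pos: [614.8, -120.7, 96.3]
orientation: [-3.139, 0.101, 0.005]
ft_force: [0.2, 0.2, -0.3]
width: 88.0
```

Run:
```python
from h import *
o=readout.get_obs();print(o['ee_pos'],o['ft_force'],o['qpos'],o['width'])
p=o['ee_pos'][:2]-[564.8,-8.6];a=-.0645
print(p@[np.cos(a),np.sin(a)],p@[-np.sin(a),np.cos(a)])
im=imaging.get_image('scene')[:,:,::-1]
crop(im,180,120,420,300,3,'pics/s5.png')
```

```text
[ 614.83051506 -120.71683276   96.33896323] [ 0.17009852  0.23825027 -0.27508138] [-2.12950609e-01  5.85705568e-01  1.69766520e+00  2.17821928e-04
  8.61663872e-01  1.42225742e+00] 87.97112277038792
57.15300399921075 -108.65896538559294
```

View pics/s5.png

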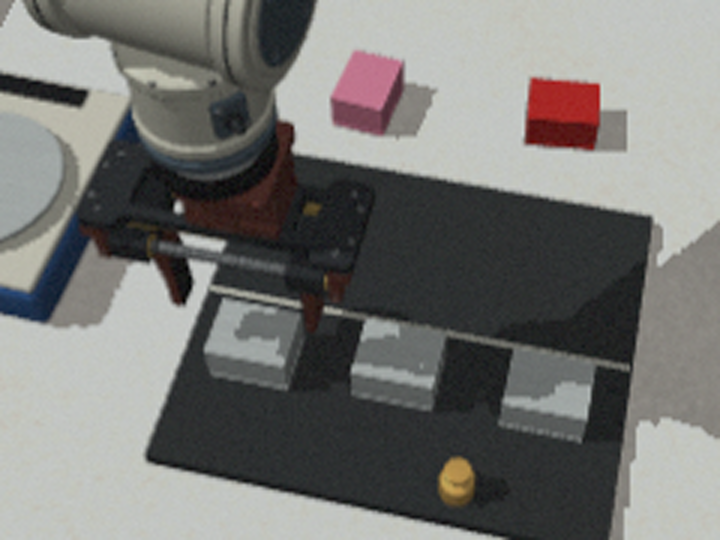

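Picture: the open fingers straddle the rough block (crop ~(180,295) and (312,320)). I'll correct by a few mm and go down.

carry_out:
  rows:
    - [[-0.0065,0.0026,0.01],[0,0,0],0]
    - [[0,0,0.025],[0,0,0],0]
    - [[0,0,0.025],[0,0,0],0]
    - [[0,0,0.012],[0,0,0],0]
    - [[0,0,0.004],[0,0,0],0]
    - [[0,0,0],[0,0,0],0]
    - [[0,0,0],[0,0,0],0]

```text
t: 14.23
ee_pos: [609.3, -123.1, 22.7]
orientation: [3.14, -0.1, 0.001]
ft_force: [0.2, -0.6, -0.5]
width: 87.8
```

carry_out:
  rows:
    - [[0,0,0],[0,0,0],0.2]
    - [[0,0,0],[0,0,0],0.35]
    - [[0,0,0],[0,0,0],0.5]
    - [[0,0,0],[0,0,0],0.5]
    - [[0,0,0],[0,0,0],0.5]
    - [[0,0,0],[0,0,0],0.5]

```text
t: 14.73
ee_pos: [609.3, -123.6, 22.6]
orientation: [3.14, -0.101, 0.001]
ft_force: [-1.1, -0.1, 6.0]
width: 61.8
```

Gripped at 61.8 mm. Before lifting, a quick check of the wrist angles needed for the tilted placing.

Run:
```python
from h import *
o=readout.get_obs();q=o['qpos']
A=(R.from_euler('z',q[0])*R.from_euler('y',q[1]+q[2])*R.from_euler('ZYZ',[q[3],q[4],q[5]])).as_matrix()
T=R.from_rotvec(o['orientation']).as_matrix()
print((A.T@T).round(3))
C=A.T@T; C=np.round(C)
for yaw in (-.05,-.03,0.05):
  for al in (2.35,2.45,2.55):
    th=np.radians(12)
    x=np.array([np.cos(th)*np.cos(yaw),np.cos(th)*np.sin(yaw),np.sin(th)]);z=np.array([np.sin(th)*np.cos(yaw),np.sin(th)*np.sin(yaw),-np.cos(th)])
    D=np.c_[x,np.cross(z,x),z]
    q1=np.arctan2(358,469-19)
    print(yaw,al,(R.from_euler('z',q1)*R.from_euler('y',al)).inv().__mul__(R.from_matrix(D@C.T)).as_euler('ZYZ').round(3))
```

```text
[[ 0. -1.  0.]
 [ 1.  0.  0.]
 [-0.  0.  1.]]
-0.05 2.35 [-0.23   0.646  2.467]
-0.05 2.45 [-0.266  0.549  2.511]
-0.05 2.55 [-0.319  0.453  2.571]
-0.03 2.35 [-0.226  0.643  2.444]
-0.03 2.45 [-0.262  0.546  2.487]
-0.03 2.55 [-0.314  0.45   2.546]
0.05 2.35 [-0.207  0.631  2.35 ]
0.05 2.45 [-0.241  0.533  2.391]
0.05 2.55 [-0.29   0.437  2.447]
```

carry_out:
  rows:
    - [[0,0,0],[0,0,0],1.0]
    - [[0,0,-0.005],[0,0,0],1.0]
    - [[0,0,-0.01],[0,0,0],1.0]
    - [[0,0,-0.02],[0,0,0],1.0]
    - [[0,0,-0.025],[0,0,0],1.0]
    - [[0,0,-0.025],[0,0,0],1.0]
    - [[0,0,-0.025],[0,0,0],1.0]
    - [[0,0,-0.025],[0,0,0],1.0]
    - [[0,0,-0.015],[0,0,0],1.0]
    - [[0,0,-0.005],[0,0,0],1.0]
    - [[0,0,0],[0,0,0],1.0]

```text
t: 15.65
ee_pos: [609.1, -123.2, 178.1]
orientation: [3.14, -0.101, 0.002]
ft_force: [-0.0, 0.4, -8.1]
width: 61.5
```

Without a half turn, the last joint would sit at its limit (about 2.5 rad). I'll turn the hand by π, which gives the same grasp, while it is up here.

carry_out:
  rows:
    - [[0,0,0],[0,0,-0.06],1]
    - [[0,0,0],[0,0,-0.12],1]
    - [[0,0,0],[0,0,-0.12],1]
    - [[0,0,0],[0,0,-0.12],1]
    - [[0,0,0],[0,0,-0.12],1]
    - [[0,0,0],[0,0,-0.12],1]
    - [[0,0,0],[0,0,-0.12],1]
    - [[0,0,0],[0,0,-0.12],1]
    - [[0,0,0],[0,0,-0.12],1]
    - [[0,0,0],[0,0,-0.12],1]
    - [[0,0,0],[0,0,-0.12],1]
    - [[0,0,0],[0,0,-0.12],1]

```text
t: 16.65
ee_pos: [607.3, -122.9, 174.5]
orientation: [-2.478, -1.926, 0.004]
ft_force: [-0.0, -0.3, -8.8]
width: 62.2
```

carry_out:
  rows:
    - [[0,0,0],[0,0,-0.12],1]
    - [[0,0,0],[0,0,-0.12],1]
    - [[0,0,0],[0,0,-0.12],1]
    - [[0,0,0],[0,0,-0.12],1]
    - [[0,0,0],[0,0,-0.12],1]
    - [[0,0,0],[0,0,-0.12],1]
    - [[0,0,0],[0,0,-0.12],1]
    - [[0,0,0],[0,0,-0.12],1]
    - [[0,0,0],[0,0,-0.12],1]
    - [[0,0,0],[0,0,-0.12],1]
    - [[0,0,0],[0,0,-0.12],1]
    - [[0,0,0],[0,0,-0.12],1]

```text
t: 17.65
ee_pos: [607.3, -122.9, 174.5]
orientation: [-0.592, -3.081, -0.0]
ft_force: [-0.2, -0.2, -8.5]
width: 61.9
```

carry_out:
  rows:
    - [[0,0,0],[0,0,-0.12],1]
    - [[0,0,0],[0,0,-0.12],1]
    - [[0,0,0],[0,0,-0.098],1]
    - [[0,0,0],[0,0,0],1]
    - [[0,0,0],[0,0,0],1]

```text
t: 18.07
ee_pos: [607.8, -123.0, 175.2]
orientation: [-0.08, -3.137, -0.001]
ft_force: [0.1, -0.2, -8.3]
width: 62.0
```

Run:
```python
from h import *
o=readout.get_obs();print(o['t'],o['ee_pos'],o['ft_force'],o['qpos'],o['width'])
T=R.from_rotvec(o['orientation']).as_matrix();print(T.round(3), np.arctan2(T[1,0],T[0,0])-np.pi)
# shift to point 80 mm above ramp target
n=np.array([-np.sin(.2094),0,np.cos(.2094)])
d=np.array([469-1.5,358,160])-o['ee_pos']; print(T.T@d)
```

```text
18.0667 [ 607.76691192 -122.97300395  175.18784787] [ 0.0688669  -0.18792666 -8.26487924] [-2.18866332e-01  4.72639790e-01  1.67368839e+00  8.01890005e-05
  9.98424488e-01 -1.73884559e+00] 61.99074524424155
[[-0.999  0.051 -0.003]
 [ 0.051  0.999  0.001]
 [ 0.003  0.001 -1.   ]] -0.05085968399875007
[164.48918709 473.21079189  15.9800377 ]
```

carry_out:
  rows:
    - [[0.004,0.012,0],[0,0,0],1]
    - [[0.008,0.024,0],[0,0,0],1]
    - [[0.012,0.034,0],[0,0,0],1]
    - [[0.012,0.034,0],[0,0,0],1]
    - [[0.012,0.034,0],[0,0,0],1]
    - [[0.012,0.034,0],[0,0,0],1]
    - [[0.012,0.034,0],[0,0,0],1]
    - [[0.012,0.034,0],[0,0,0],1]
    - [[0.012,0.034,0],[0,0,0],1]
    - [[0.012,0.034,0],[0,0,0],1]
    - [[0.012,0.034,0],[0,0,0],1]
    - [[0.012,0.034,0],[0,0,0],1]

```text
t: 19.07
ee_pos: [493.4, 260.4, 176.7]
orientation: [-0.079, -3.14, 0.0]
ft_force: [1.4, -0.0, -7.9]
width: 61.9
```

carry_out:
  rows:
    - [[0.012,0.034,0],[0,0,0],1]
    - [[0.012,0.034,0],[0,0,0],1]
    - [[0.008,0.02,0],[0,0,0],1]
    - [[0.0,0.009,0],[0,0,0],1]
    - [[0.0,0,0],[0,-0.0524,0],1]
    - [[0.0,0,0],[0,-0.0524,0],1]
    - [[0.0,0,0],[0,-0.0524,0],1]
    - [[0.0,0,0],[0,-0.0524,0],1]
    - [[0,0,0],[0,0,0],1]
    - [[0,0,0],[0,0,0],1]

```text
t: 19.9
ee_pos: [466.6, 356.7, 176.6]
orientation: [0.071, 2.934, -0.009]
ft_force: [-0.2, -0.2, -8.1]
width: 61.9
```

```bash
cat > r.py <<'E'
from h import *
import sys
o=readout.get_obs();print(o['t'],o['ee_pos'],o['ft_force'],o['qpos'],o['width'])
T=R.from_rotvec(o['orientation']).as_matrix();print(T.round(3), 'tilt',np.degrees(np.arctan2(T[0,2],-T[2,2])),'yaw',np.arctan2(-T[1,0],-T[0,0]))
th=np.radians(12);yw=-.05
n=np.array([-np.sin(th)*np.cos(yw),-np.sin(th)*np.sin(yw),np.cos(th)])
tgt=np.array([469,358,40])+7.6*n; print('target',tgt,'tool shift',T.T@(tgt-o['ee_pos']))
im=imaging.get_image('scene')[:,:,::-1]
crop(im,400,110,560,280,3,'pics/%s.png'%sys.argv[1])
E
python3 r.py s6
```

```text
19.9 [466.55633232 356.65530859 176.55532834] [-0.15365118 -0.23386254 -8.07804582] [ 0.70706943  0.3703729   1.85806916 -0.20422578  0.77241444 -0.67902402] 61.87331687684666
[[-0.978  0.048  0.205]
 [ 0.047  0.999 -0.011]
 [-0.206 -0.001 -0.979]] tilt 11.849256412276729 yaw -0.04812659533333684
target [467.4218459  358.07897353  47.43392177] tool shift [ 25.76884779   1.56902095 126.52516836]
```

View pics/s6.png

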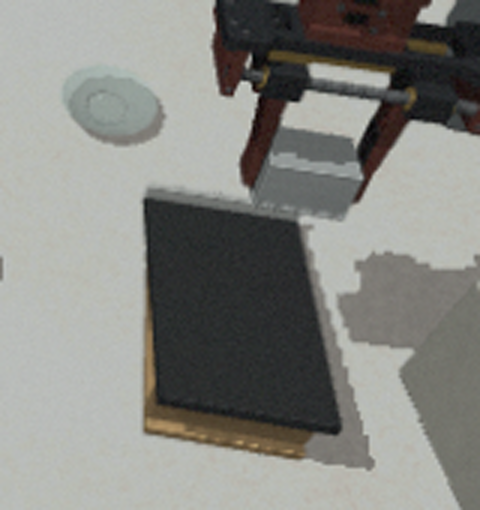

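Picture: the block is held level with the deck tilt, above and near the ramp. I'll cross-check the ramp position using this camera.

Run:
```python
from h import *
p=lambda x,y:((x+.5)/3-.5+400,(y+.5)/3-.5+110)
th=np.radians(12)
F=[unproj('scene',*p(157,403),40+120*np.sin(th)),unproj('scene',*p(341,430),40+120*np.sin(th))]
N=[unproj('scene',*p(146,198),40-114*np.sin(th)),unproj('scene',*p(299,220),40-114*np.sin(th))]
print(F,N); f=np.mean(F,0);n=np.mean(N,0);d=(f-n)[:2];print(np.linalg.norm(d)/np.cos(th), n[:2]+d/np.linalg.norm(d)*114*np.cos(th), f[:2]-d/np.linalg.norm(d)*120*np.cos(th))
```

```text
[array([590.34409909, 286.87066976,  64.9494029 ]), array([592.78795125, 416.88887614,  64.9494029 ])] [array([357.03062009, 300.32424294,  16.29806725]), array([360.80185433, 430.31534763,  16.29806725])]
238.24387544043236 [470.23945918 358.88872736] [474.38368626 358.64931814]
```

carry_out:
  rows:
    - [[0.012,0.001,0.02],[0,0,0],1]
    - [[0.012,0.001,0.025],[0,0,0],1]
    - [[0.0,0,0.03],[0,0,0],1]
    - [[0,0,0.02],[0,0,0],1]
    - [[0,0,0.012],[0,0,0],1]
    - [[0,0,0.005],[0,0,0],1]
    - [[0,0,0],[0,0,0],1]
    - [[0,0,0],[0,0,0],1]

```text
t: 20.62
ee_pos: [468.4, 359.4, 63.1]
orientation: [0.071, 2.931, -0.006]
ft_force: [0.1, 0.1, -8.0]
width: 61.6
```

```bash
python3 r.py s7
```

```text
20.6167 [468.41944019 359.36446015  63.08362752] [ 0.08161067  0.08840402 -8.01794716] [ 0.70921706  0.55482929  1.90407131 -0.27885046  0.54578415 -0.58407749] 61.57412978103762
[[-0.977  0.049  0.208]
 [ 0.048  0.999 -0.009]
 [-0.209  0.001 -0.978]] tilt 12.030670239628195 yaw -0.04867760789380421
target [467.4218459  358.07897353  47.43392177] tool shift [ 4.17842341 -1.34366655 15.10947711]
```

View pics/s7.png

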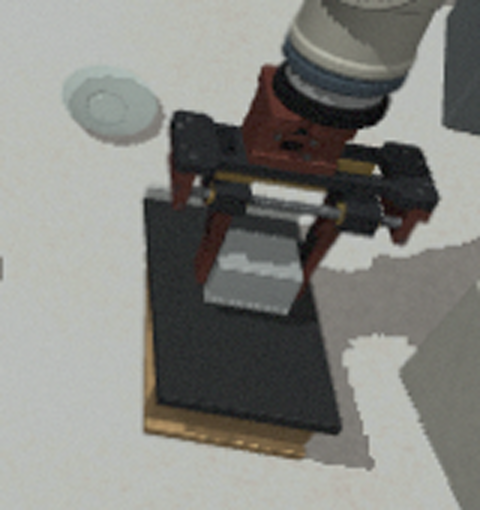

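Picture: the block hovers just above mid-deck and is square to it. Now the slow descent.

carry_out:
  rows:
    - [[0.001,0,0.005],[0,0,0],1]
    - [[0.001,0,0.004],[0,0,0],1]
    - [[0,0,0.002],[0,0,0],1]
    - [[0,0,0.001],[0,0,0],1]
    - [[0,0,0],[0,0,0],1]
    - [[0,0,0],[0,0,0],1]

```text
t: 21.17
ee_pos: [468.2, 359.1, 50.3]
orientation: [0.07, 2.931, -0.007]
ft_force: [-0.0, -0.1, -8.0]
width: 61.7
```

carry_out:
  rows:
    - [[0,0,0.001],[0,0,0],1]
    - [[0,0,0.001],[0,0,0],1]
    - [[0,0,0],[0,0,0],1]

```text
t: 21.42
ee_pos: [468.6, 359.0, 48.2]
orientation: [0.07, 2.931, -0.007]
ft_force: [0.2, 0.9, -8.4]
width: 62.1
```

carry_out:
  rows:
    - [[0,0,0.0005],[0,0,0],1]
    - [[0,0,0.0005],[0,0,0],1]
    - [[0,0,0],[0,0,0],1]

```text
t: 21.67
ee_pos: [468.8, 359.0, 47.7]
orientation: [0.07, 2.931, -0.007]
ft_force: [-2.6, -1.1, -2.2]
width: 61.8
```

carry_out:
  rows:
    - [[0,0,0.0005],[0,0,0],1]
    - [[0,0,0.0005],[0,0,0],1]
    - [[0,0,0],[0,0,0],1]

```text
t: 21.92
ee_pos: [468.8, 359.0, 47.6]
orientation: [0.07, 2.931, -0.007]
ft_force: [-7.8, -3.5, 9.8]
width: 61.6
```

In contact with the deck. I'll back off 0.5 mm, open, and withdraw square to the deck.

carry_out:
  rows:
    - [[0,0,-0.0006],[0,0,0],1]
    - [[0,0,0],[0,0,0],0.28]
    - [[0,0,0],[0,0,0],0.2]
    - [[0,0,0],[0,0,0],0.1]
    - [[0,0,0],[0,0,0],0.1]
    - [[0,0,0],[0,0,0],0.1]

```text
t: 22.42
ee_pos: [469.3, 359.3, 47.1]
orientation: [0.07, 2.931, -0.007]
ft_force: [0.6, -0.1, 0.8]
width: 79.1
```

carry_out:
  rows:
    - [[0,0,-0.005],[0,0,0],0.1]
    - [[0,0,-0.015],[0,0,0],0.1]
    - [[0,0,-0.03],[0,0,0],0.1]
    - [[0,0,-0.035],[0,0,0],0.1]
    - [[0,0,-0.035],[0,0,0],0.1]
    - [[0,0,-0.035],[0,0,0],0.1]
    - [[0.03,0,0],[0,0,0],0.1]
    - [[0.03,0,0],[0,0,0],0.1]
    - [[0,0,0],[0,0,0],0.1]

```text
t: 23.17
ee_pos: [373.9, 362.1, 185.7]
orientation: [0.068, 2.934, -0.01]
ft_force: [0.4, 0.1, -1.4]
width: 79.2
```

Run:
```python
from h import *
o=readout.get_obs();print(o['t'],o['ee_pos'],o['ft_force'],o['width'],o['qpos'])
cv2.imwrite('pics/f_s.png',imaging.get_image('scene')[:,:,::-1]);cv2.imwrite('pics/f_t.png',imaging.get_image('top')[:,:,::-1])
```

```text
23.1667 [373.92465882 362.08267679 185.67330361] [ 0.44958238  0.0929182  -1.39647074] 79.16785199676981 [ 0.84219421  0.27311231  1.98006806 -0.23278848  0.77148912 -0.52431863]
```

View pics/f_s.png

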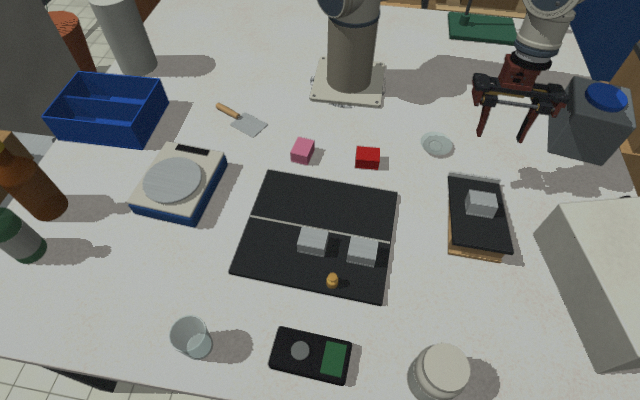

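View pics/f_t.png

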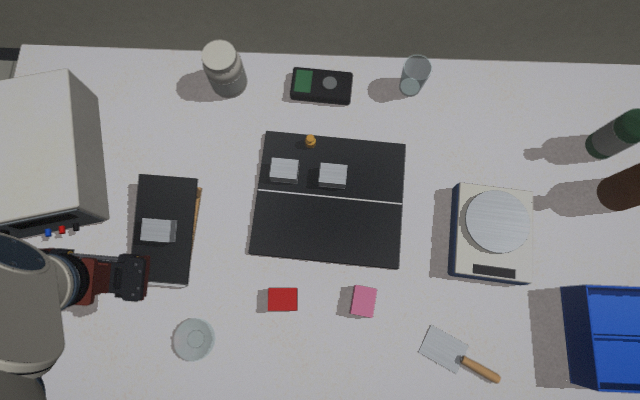

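Pictures: the rough block stands mid-deck (top (158,231), scene (481,204)). The two polished blocks are beyond the line (top (284,171), (333,176)), and the weight is at (310,141) as before. I'll hold still for a second and check for creep.

carry_out:
  rows:
    - [[0,0,0],[0,0,0],0.1]
    - [[0,0,0],[0,0,0],0.1]
    - [[0,0,0],[0,0,0],0.1]
    - [[0,0,0],[0,0,0],0.1]
    - [[0,0,0],[0,0,0],0.1]
    - [[0,0,0],[0,0,0],0.1]
    - [[0,0,0],[0,0,0],0.1]
    - [[0,0,0],[0,0,0],0.1]
    - [[0,0,0],[0,0,0],0.1]
    - [[0,0,0],[0,0,0],0.1]
    - [[0,0,0],[0,0,0],0.1]
    - [[0,0,0],[0,0,0],0.1]

```text
t: 24.27
ee_pos: [378.0, 363.4, 186.1]
orientation: [0.07, 2.931, -0.007]
ft_force: [-0.7, 0.8, -0.1]
width: 79.3
```

Run:
```python
from h import *
a=cv2.imread('pics/f_t.png');b=imaging.get_image('top')[:,:,::-1].copy()
for im in (a,b):
    g=cv2.cvtColor(im,cv2.COLOR_BGR2GRAY); m=(g>110).astype(np.uint8)
    for x0,y0,x1,y1 in((137,205,182,252),(266,152,303,186),(314,158,352,192)):
        M=cv2.moments(m[y0:y1,x0:x1],True);print(round(M['m10']/M['m00']+x0,2),round(M['m01']/M['m00']+y0,2),M['m00'],end=' | ')
    print()
w=a[130:152,295:325].astype(int);print(abs(w-b[130:152,295:325]).mean())
print('ramp block world',unproj('top',158,231,40+36))
print(cv2.imread('pics/top0.png')[130:150,300:320].mean((0,1)),b[130:150,300:320].mean((0,1)))
```

```text
155.34 229.72 646.0 | 283.85 167.92 528.0 | 332.82 173.09 525.0 | 
155.34 229.72 646.0 | 283.87 167.94 527.0 | 332.8 173.11 525.0 | 
2.0914141414141416
ramp block world [460.25199383 354.09892188  76.        ]
[ 80.415  93.115 101.81 ] [ 82.785   95.575  104.2525]
```

```bash
python3 -c "
from workcell import close_job
print(close_job())"
```

```text
the job is handed in; nothing more can be done
None
```

The rough block is now standing near the middle of the ramp slope, and the two polished ones are on the far half of the plate. I handed the job in at about 24 s.

- **Feeling the drag:** I pushed all three blocks over the line with the fingertips before lifting any. The right-hand block (−y side) dragged with about 6 N. The middle one settled to about 0.7 N and the left one to about 0.5–0.8 N. While I pushed the rough block there was also an upward force of about 4 N on the fingers, so its 6 N may read slightly high, but the difference was clear.
- **Placing the rough block:** I gripped it at 62 mm, lifted it (about 8 N), and tilted it to the 12° slope. I lowered it to contact and released it. Contact went slightly further than needed, to about 10 N, so I backed off 0.6 mm before opening.
- **Last checks:** After a one-second wait, the three blocks had moved less than 0.05 px in the top camera. The ramp block measured within about 5 mm of the deck middle. The polished blocks' centres are about 45 mm past the line, and their near faces are clear of it. The brass weight looks unmoved, and the arm was clear of everything.
- **Disagreements:** The two cameras put the ramp middle 1–5 mm apart. The weight's measured position along the plate differed by about 6 mm from the stated one, which I put down to picking its base in the image.

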